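Hang the insulating cover on the busbar

TASK

In the electrical workshop, hang the orange insulating cover over the bare copper bar of the training stand: open side down, in the middle between the two red insulators, the bar inside the channel and the cover sitting level with its roof resting on the bar. Set it down on the bar rather than dropping it, let go, and leave the black box and the grey trunking offcut where they are.

Things in the scene. Friction and masses are not known exactly. Their poses are not given: they have to be found in the camera images.
- cover: Orange rigid plastic cover, 0.15 to 0.31 kg: upside-down U channel standing on its skirts, open below and at both ends. 110 mm long (y), 60 wide (x), roof top at z = 45 mm; inside 54 wide, 41 deep. Centred on the roof a grip rib, 16 mm thick (x), 70 long (y), 34 tall, top at z = 79 mm: grip it closing along x. Origin: centre of the underside, at the skirts' lower edges; z up.
- stand: Fixed training stand: grey board 100 x 280 x 20 mm, two red insulators (30 mm across, at y = +-100 mm) carrying a flat level copper bar along y, 260 mm long, 30 wide (x), 10 thick, centred over the board, top at z = 110 mm, clear below between the insulators. Bolt heads (16 mm wide, 6 high) on the bar above the insulators. Origin: centre of the board's underside, on the bench; z up.
- box: Black plastic wall box, open on top, 75 x 75 x 45 mm. Bystander, loose. Origin: centre of its underside.
- offcut: Plain grey trunking offcut, an upside-down U channel without rib, 120 mm long (y), 40 mm wide (x), 40 mm high. Bystander, loose, not the cover. Origin: centre of its underside.
Not all that is in view belongs to the job. Of the things that look like the cover, take the one that is farthest to the robot's right at the start.

How it is judged:
By the outcome, as a careful person would: the job done as asked, in the order asked, and still so for the second after the job is handed in, with the robot touching nothing.
It also fails if it takes over 37 s, if anything falls off the work surface, if the arm or the gripper's body presses on something with over 40 N, if the wrist force passes 120 N, or if a joint passes its speed limit or range.

ROBOT

A 6-joint arm with a two-finger parallel gripper is mounted at the origin on the work surface. World frame = base frame: x ahead of the robot, y to its left, z up, the work surface at z = 0. Lengths are in m, angles in rad, forces in N, time in s.
With the tool pointing down it reaches from about 0.4 to 0.925 m from the base axis. Payload 3.4 kg.
Tool frame: the origin (TCP) lies at the very end of the fingers, on their centre line; the grasp point (between the pads) lies 19 mm behind it; z points along the fingers, y is the line along which they close (so a half turn about z gives the same grasp; the last joint's range is limited). The gripper opens to 85 mm and grips with 20 to 120 N. Pads are 22 mm wide; open, the fingers measure 114 mm over their backs; the gripper's body (76 mm by 85 mm) begins 54 mm behind the grasp point. The pads swing forward as they close: fully open they stand 13 mm farther back than shut.
Start: joints at [1.2, 0.307, 1.506, -0, 1.328, -0.073], TCP at [0.168, 0.55, 0.231] pointing down, gripper open.
Joint ranges: [-3.12, 3.12], [-1.05, 2.28], [0.14, 2.33], [-1.42, 4.57], [0.1, 2.73], [-2.68, 2.68]. Speed limits (rad/s): [2.57, 2.57, 3.14, 3.14, 3.14, 3.14].

INTERFACE

Orientations are given as a unit quaternion [w, x, y, z].
In Python, from workcell import r, gripper_to, readout, cams, hand_in gives the robot as it stands. Calls block until the motion is done:
- r.move_pose(position, orientation): joint-space move of the TCP to a pose.
- r.move_l(position, rotation=None, max_speed=0.15, f_stop=None): straight line of the TCP; rotation=None keeps the orientation; max_speed is the mean speed in m/s. With f_stop (N) it stops when the force on the tool has changed by that much, and returns True; else False.
- r.goto_joints(angles): joint-space move.
- gripper_to(opening, squeeze=None): finger opening in m; squeeze is the grip in N (None keeps the last); returns when the fingers have stopped.
- r.pause(seconds).
- r.inverse_kinematics(position, orientation): joint angles nearest the present ones, or None.
- readout.state(): the state.
- cams.capture(name): name is "side" or "top"; returns a dict with "color" (420x560x3 uint8, blue, green, red), "fx", "fy", "cx", "cy" (pixels), "world_to_cam" (4x4, takes a point from world to camera coordinates). Camera axes: x right, y down, z forward; pixel columns grow to the right and rows downward; lengths in m; the calibration is good to about 2 mm. A picture is of the moment at which its call begins. There is no depth.
A pose or a line that the arm cannot do raises r.Unreachable and nothing moves.
- hand_in(): hands the job in; it is judged then, once.
The state is a dict: "time_s": time; "q": joint angles; "qd": joint speeds; "joint_efforts": joint torques, N m; "eef_pos": TCP position; "tcp_rot": TCP orientation; "ft_force": force on the tool from outside, world axes, zero at the start; "torque": the same for the moment, N m; "gripper_width": finger opening in m; "gripper_force": force on a finger pad.
Only numpy, scipy, OpenCV 4.12 (cv2) and the standard library are available. Lean on these libraries where they do the work, as an engineer would, in place of code of your own. Each camera call takes 0.05 s, during which the arm holds its last target. There are 200 camera calls.

## Working session

There is one attempt and no reset: what is moved stays moved. The work goes in short steps, each a Python script; the robot and the scene stay as the last script left them, time stands still between calls to the robot, and variables do not carry over. Pictures are saved under pics/ and viewed, at most 10 in all, crops included, and the job is handed in when it is done.

```bash
mkdir -p pics; python3 - <<'E'
from workcell import cams,readout
import cv2,pickle,numpy as np
d={}
for n in("side","top"):
    c=cams.capture(n);d[n]=c;cv2.imwrite(f"pics/{n}0.png",c["color"])
    M=np.array(c["world_to_cam"]);print(n,c["fx"],c["cx"],c["cy"],-M[:3,:3].T@M[:3,3],M[2,:3])
pickle.dump(d,open("c0.pkl","wb"));s=readout.state();print(s["time_s"],s["tcp_rot"])
E
```

```text
side 499.9473681373629 280.5872060667183 215.7433234394154 [ 0.37169439 -0.68811096  0.84765908] [ 0.11229338  0.70553591 -0.69972086]
top 390.93526899021754 285.0009237033411 208.79629475424125 [0.40198063 0.11671195 1.03299901] [ 0.08474721 -0.00520015 -0.99638891]
0.1 [-2.28751848e-04  1.47881045e-01  9.89004683e-01 -9.38832577e-04]
```

View pics/top0.png

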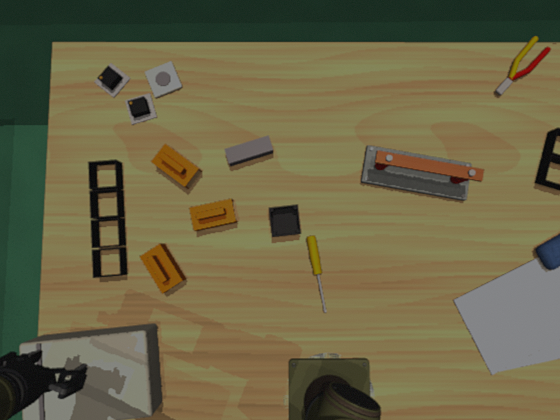

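View pics/side0.png

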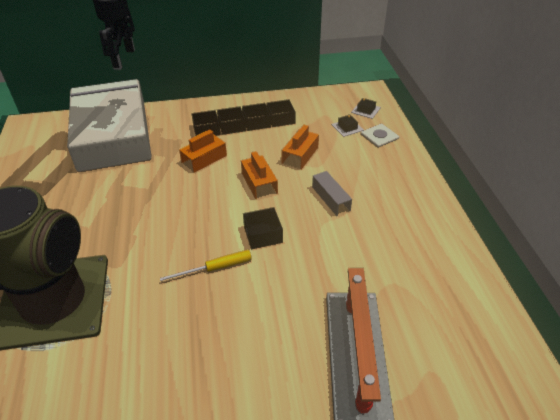

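The top picture shows three orange covers at (177,167), (213,214) and (163,268). The one farthest right (smallest y) is at (213,214), which is (259,175) in the side view. The stand is at about (415,172), the box at (285,221) and the offcut at (249,151). Next I enlarge the target cover and the stand.

```bash
cat > h.py <<'E'
import numpy as np,cv2
def back(c,u,v,z):
    M=np.array(c["world_to_cam"]);R=M[:3,:3];o=-R.T@M[:3,3]
    d=R.T@np.array([(u-c["cx"])/c["fx"],(v-c["cy"])/c["fy"],1]);return o+d*(z-o[2])/d[2]
def crop(im,x,y,w,h,k):
    return cv2.convertScaleAbs(cv2.resize(im[y:y+h,x:x+w],None,fx=k,fy=k,interpolation=cv2.INTER_CUBIC),alpha=1.5)
E
python3 - <<'E'
import pickle;from h import *
d=pickle.load(open("c0.pkl","rb"));t=d["top"]["color"];s=d["side"]["color"]
a=crop(t,180,190,70,50,8);b=crop(t,350,140,140,70,5);
im=np.zeros((600,800,3),np.uint8)
a=cv2.resize(a,(350,250));im[:250,:350]=a  # k=5
im[250:600,:700]=b
e=crop(s,230,145,60,60,4);im[:240,400:640]=e
cv2.imwrite("pics/crop1.png",im)
E
```

```text
(no output)
```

View pics/crop1.png

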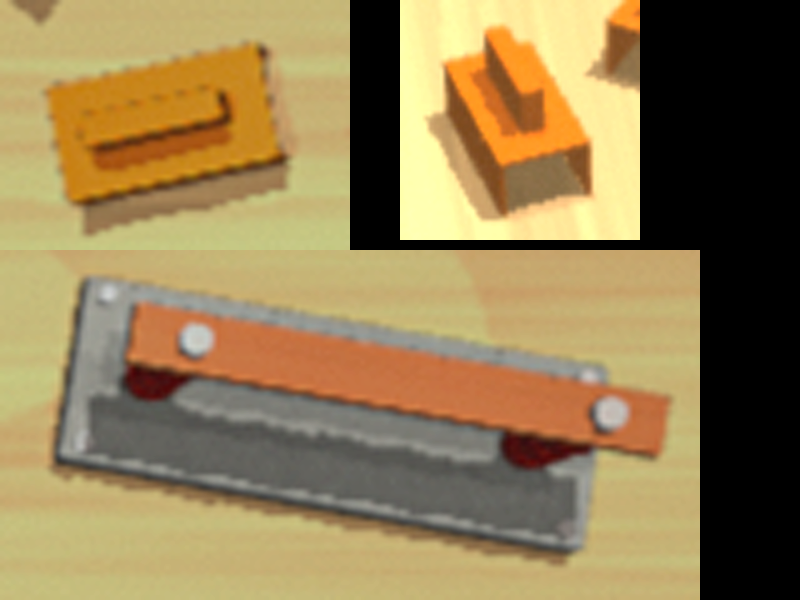

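```bash
python3 - <<'E'
import pickle;from h import *
d=pickle.load(open("c0.pkl","rb"));t=d["top"];s=d["side"]
def f(c,p,x0,y0,k,ox,oy,z): return np.array([back(c,(x-ox+.5)/k-.5+x0,(y-oy+.5)/k-.5+y0,z)[:2] for x,y in p])
def rep(n,P):
    print(n,"ctr",P.mean(0).round(4),"sides",np.linalg.norm(P-np.roll(P,-1,0),axis=1).round(4)); e=(P[0]+P[3]-P[1]-P[2]); print("  yaw of +y axis deg",np.degrees(np.arctan2(-e[0],e[1])).round(2))
rep("cover",f(t,[(47,90),(265,45),(285,157),(72,203)],180,190,5,0,0,.045))
rep("bar",f(t,[(135,302),(670,397),(657,457),(130,362)],350,140,5,0,250,.11))
b=f(t,[(197,340),(611,413)],350,140,5,0,250,.116);print(b,b.mean(0),np.linalg.norm(b[0]-b[1]))
e=b[0]-b[1];print(np.degrees(np.arctan2(-e[0],e[1])))
p=f(s,[(445,62),(592,142),(502,165)],230,145,4,400,0,.045);print(p,(p[0]+p[1])/2,np.linalg.norm(p[0]-p[2]),np.linalg.norm(p[1]-p[2]))
# side bolts full image
b=np.array([back(s,u,v,.116)[:2] for u,v in((357.5,279),(369.5,379.5))]);print(b,b.mean(0),np.linalg.norm(b[0]-b[1]))
c=s["color"]; cv2.imwrite("pics/sidest.png",crop(c,315,255,90,165,3.5))
E
```

```text
cover ctr [0.4725 0.2937] sides [0.1125 0.058  0.1096 0.0588]
  yaw of +y axis deg 11.84
bar ctr [ 0.5838 -0.2338] sides [0.2599 0.03   0.2554 0.0294]
  yaw of +y axis deg -10.43
[[ 0.6018191  -0.13636539]
 [ 0.56619268 -0.33269113]] [ 0.58400589 -0.23452826] 0.19953204391432092
-10.285303979868303
[[0.43326605 0.34227923]
 [0.51414269 0.24672153]
 [0.45647567 0.23499876]] [0.47370437 0.29450038] 0.10976240032493924 0.05884648237758495
[[ 0.60149523 -0.14001125]
 [ 0.56549936 -0.33576306]] [ 0.5834973  -0.23788715] 0.19903385312696795
```

View pics/sidest.png

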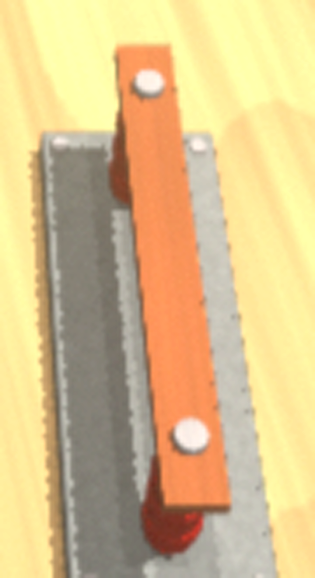

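Both cameras agree to about 1–3 mm and the measured sizes match those given. Cover: (0.473, 0.294), yaw 11.8°. Bar: (0.584, -0.236), yaw -10.4°. Picking now.

```bash
cat >> h.py <<'E'
from scipy.spatial.transform import Rotation as Ro
def down(a):
    a=np.radians(a);c,s=np.cos(a),np.sin(a)
    q=Ro.from_matrix(np.array([[-s,c,0],[c,s,0],[0,0,-1.]])).as_quat();return q[[3,0,1,2]]
def st(m=""):
    from workcell import readout
    s=readout.state();print(m,round(s["time_s"],2),np.round(s["eef_pos"],4),"F",np.round(s["ft_force"],1),"w",round(s["gripper_width"],4),np.round(s["gripper_force"],1))
E
python3 - <<'E'
from workcell import r,gripper_to,cams;from h import *
r.move_pose([.473,.294,.15],down(11.8));st("above")
gripper_to(.06)
print(r.move_l([.473,.294,.051],max_speed=.1,f_stop=12));st("down")
gripper_to(.0,60);st("grip")
r.move_l([.473,.294,.27],max_speed=.15);st("lift")
a=cams.capture("side")["color"];b=cams.capture("top")["color"]
im=np.zeros((420,800,3),np.uint8);im[:,:400]=crop(a,180,40,200,210,2);im[:,400:]=crop(b,130,110,200,210,2)
cv2.imwrite("pics/lift.png",im)
E
```

```text
above 1.6 [0.4726 0.2949 0.1503] F [-0.2 -0.6 -0.3] w 0.0856 0.0
False
down 3.12 [0.4736 0.2943 0.0516] F [ 0.2 -0.1 -0.4] w 0.0599 0.0
grip 3.58 [0.4728 0.2939 0.0511] F [-0.6 -1.1  0.7] w 0.0149 62.0
lift 5.19 [0.4724 0.2937 0.269 ] F [ 0.5  0.1 -2.1] w 0.0149 61.6
```

View pics/lift.png

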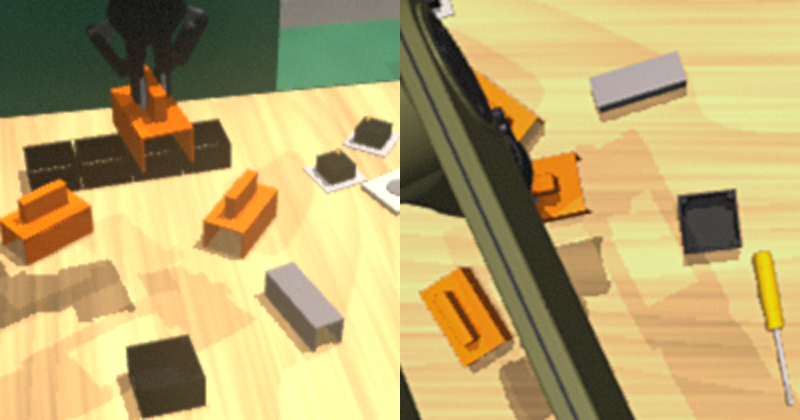

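The lift picture shows the target cover hanging level from the fingers, at about (150,120) in the left crop. The box and offcut have not moved. Next I carry it over the bar.

```bash
python3 - <<'E'
from workcell import r,gripper_to,cams;from h import *
r.move_pose([.584,-.236,.26],down(-10.35));st("over")
r.move_l([.584,-.236,.185],max_speed=.1);r.pause(.3);st("near")
a=cams.capture("side")["color"];b=cams.capture("top")["color"]
im=np.zeros((600,800,3),np.uint8);im[:,:400]=crop(a,290,220,133,200,3)[:600,:399] if 0 else cv2.resize(crop(a,290,220,133,200,3),(400,600));im[:350,400:]=cv2.resize(crop(b,340,110,160,140,1),(400,350))
cv2.imwrite("pics/near.png",im)
E
```

```text
over 7.25 [ 0.5843 -0.2348  0.2601] F [ 0.2  0.9 -1.7] w 0.0149 61.5
near 8.45 [ 0.5843 -0.2362  0.1856] F [-0.1  0.8 -2.7] w 0.0147 61.5
```

View pics/near.png

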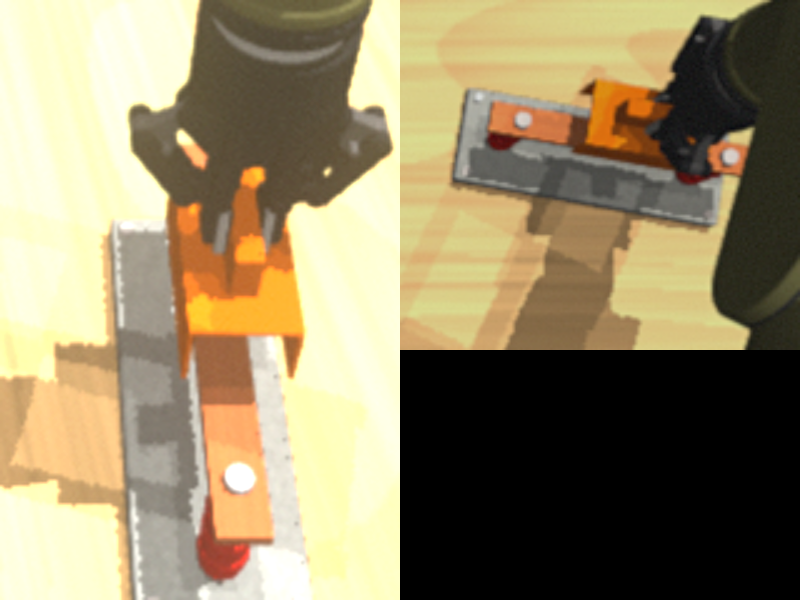

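```bash
python3 - <<'E'
import pickle;from h import *
s=pickle.load(open("c0.pkl","rb"))["side"];M=np.array(s["world_to_cam"])
a=np.radians(-10.35);X=np.array([np.cos(a),np.sin(a)]);Y=np.array([-X[1],X[0]])
for n,x,z in(("roofL",-.03,.045),("roofR",.03,.045),("skL",-.03,0),("skR",.03,0)):
    p=np.r_[np.array([.5843,-.2362])+x*X-.055*Y,.1345+z,1];c=M@p
    u=s["fx"]*c[0]/c[2]+s["cx"];v=s["fy"]*c[1]/c[2]+s["cy"];print(n,((u-290)*400/133).round(0),((v-220)*3).round(0))
E
```

```text
roofL 186.0 334.0
roofR 303.0 335.0
skL 178.0 380.0
skR 291.0 381.0
```

In the near picture, the roof's near corners are at (188,335) and (302,333) in the crop. The predicted positions are (186,334) and (303,335), so the cover is aligned with the bar. Lowering now until it touches.

```bash
python3 - <<'E'
from workcell import r,gripper_to,cams;from h import *
r.move_l([.584,-.236,.130],max_speed=.08);st("pre")
print(r.move_l([.584,-.236,.114],max_speed=.02,f_stop=5));st("contact")
gripper_to(.05);r.pause(.3);st("open")
r.move_l([.584,-.236,.26],max_speed=.15)
r.move_pose([.40,.15,.30],down(20));st("away")
a=cams.capture("side")["color"];b=cams.capture("top")["color"]
im=np.zeros((600,800,3),np.uint8);im[:,:400]=cv2.resize(crop(a,290,220,133,200,3),(400,600));im[:350,400:]=cv2.resize(crop(b,340,110,160,140,1),(400,350))
im[350:,400:733]=cv2.resize(b,(333,250))
cv2.imwrite("pics/done.png",im)
E
```

```text
pre 9.38 [ 0.5844 -0.2362  0.1302] F [ 0.5  0.1 -1.6] w 0.0149 61.5
True
contact 9.94 [ 0.584  -0.236   0.1199] F [-0.8  0.6  3.6] w 0.0149 62.4
open 10.68 [ 0.583  -0.2356  0.1187] F [-0.6  0.   0.5] w 0.05 0.0
away 13.35 [0.4008 0.1496 0.2999] F [ 0.3  0.9 -0.6] w 0.0502 0.0
```

View pics/done.png

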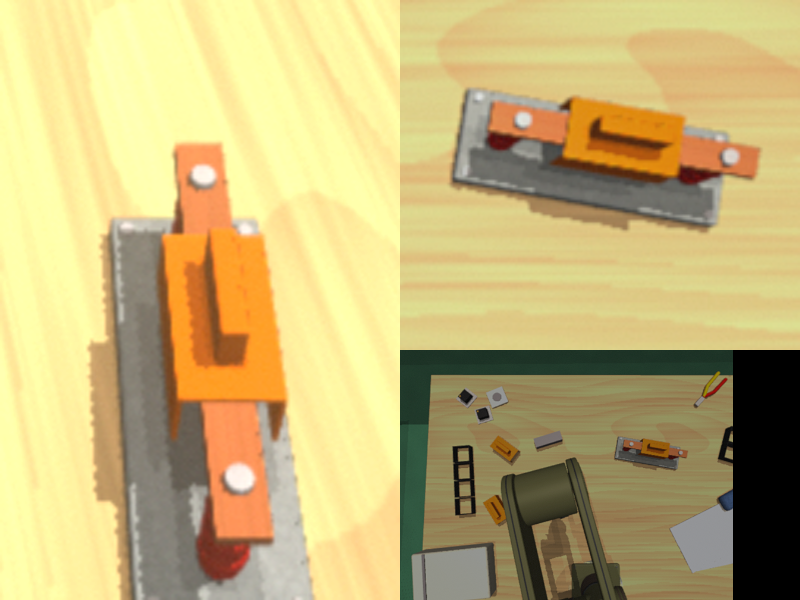

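The cover hangs level and centred: it spans 565–685 in the top crop, between the bolts at 523 and 730. The bar is inside the channel and the robot is clear of it.

```bash
python3 -c "
from workcell import hand_in
print(hand_in())"
```

```text
the job is handed in; nothing more can be done
None
```

The orange cover hangs level on the copper bar, midway between the insulators and released; the box and offcut were not touched, and I handed the job in at about 13.4 s of the 37 s allowed.

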